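# Lock the filter box cover with its quarter-turn stud

### The job

The cover of the dryer's filter box is fastened at one end only: take the wing-headed stud out of the wooden rack, line its cross-bar foot up with the empty slot in the cover and push it in until its collar sits on the cover, then give it a quarter turn, either way, so that it is locked upright with its wing square across the slot like the stud already fitted, and let go. Leave the round-knobbed screw in its place in the rack.

Things in the scene. Friction and masses are not known exactly. Their poses are not given: they have to be found in the camera images.
- stud_mid (a point): Loose stud, 70 mm high, 0.1 kg: its centre, 35 mm above its underside; z up. From below: steel cross-bar foot 56 (x) x 14 (y) x 10 mm; 13 mm round shank; 56 mm round collar at 24-30 mm; black wing 48 (x) x 16 (y) mm at 30-70 mm, parallel to the foot; grip its 16 mm. Half a turn looks the same. It hangs by its collar in a 70 x 28 mm slot of a wooden rack 90 x 190 x 45 mm: lift it straight up.
- empty_slot (a point): Empty slot in the aluminium cover of a fixed grey box 180 x 280 x 70 mm: middle of its mouth, on the cover's top face (70 mm high). 70 mm long along its x, 28 mm wide along y, through 10 mm of metal, hollow below; z up. An equal stud, locked, is fixed 160 mm away along +y. With its foot through and collar on the cover, the loose stud's centre is 11 mm above this point and it turns freely.
- knob_mid (a point): Bystander: a loose screw 70 mm high with a round black knob of 40 mm diameter, a 56 mm collar and a plain round shank, in the other slot of the wooden rack, about 110 mm from the stud. The point is its centre, 35 mm above its underside; z up.
Things that resemble listed ones, but are neither listed nor needed, are in the scene too. What is shaped like the part that bears stud_mid but purple is not meant.

How it is judged:
By the outcome, as a careful person would: the job done as asked, in the order asked, and still so for the second after the job is handed in, with the robot touching nothing.
It also fails if it takes over 45 s, if anything falls off the work surface, if the arm or the gripper's body presses on something with over 40 N, if the wrist force passes 120 N, or if a joint passes its speed limit or range.

### The arm

A 7-joint arm with a two-finger parallel gripper is mounted at the origin on a cart in front of the work surface, level with it; the furniture and walls round the work are solid. World frame = base frame: x ahead of the robot, y to its left, z up, the work surface at z = 0. Lengths are in m, angles in rad, forces in N, time in s.
With the tool pointing down it reaches from about 0.425 to 0.95 m from the base axis. Payload 4.7 kg.
Tool frame: the origin (TCP) lies at the very end of the fingers, on their centre line; the grasp point (between the pads) lies 19 mm behind it; y points along the fingers, x is the direction in which the jaws open and shut, and the axes are right-handed (so a half turn about y gives the same grasp; the last joint's range is limited). The gripper opens to 85 mm and grips with 20 to 120 N. Pads are 22 mm wide; open, the fingers measure 114 mm over their backs; the gripper's body (76 mm by 85 mm) begins 54 mm behind the grasp point. The pads swing forward as they close: fully open they stand 13 mm farther back than shut.
Start: joints at [-1.295, 0.469, -0.049, 1.532, 0.024, 1.141, -0.082], TCP at [0.203, 0.644, 0.204] pointing down, gripper open.
Joint ranges: [-2.59, 2.59], [-0.33, 1.99], [-1.39, 1.29], [0.1, 2.45], [-1.04, 4.18], [0.21, 1.99], [-2.66, 2.66]. Speed limits (rad/s): [2.57, 2.57, 3.14, 3.14, 3.14, 3.14, 3.14].

### API

Orientations are given as [roll, pitch, yaw] about the fixed x, y, z axes, in that order (R = Rz(yaw) Ry(pitch) Rx(roll)).
In Python, from station import * gives the robot as it stands. The module is installed in compiled form; this text tells all that it offers.
- The arm moves only by the tool arm_command, never from a script. Its argument "series" is a list of rows, each a list of 3 entries, a list of its own where there are three numbers: the opening in per cent of the stroke, from 0 (shut) to 100 (fully open), then the shift along the tool's x, y, z in m, then the turn, a rotation vector about the tool's x, y, z in rad. In form: [[hand, [x, y, z], [wx, wy, wz]], ...]. A call has 1 to 12 rows; each row is the pose to reach, as a shift and turn from the pose measured when the call began, along the tool's axes at that moment; what a row does not reach only later rows make up. A row lasts 1/10 s, in which the tool goes at most 50 mm and 8.59 degrees, less where a joint would pass 70% of its speed; a pose out of reach is approached as far as the arm can. A call with a gripper value outside its range is refused whole. The fingers move at their own pace and stop on an object; "force" is the grip in N (left out, the last holds). Time passes only in rows, so rows that repeat a pose let the fingers close. It gives the time, the measured TCP pose, the force and the opening at its end, in the units of the state.
- observe(): the state, without advancing time (a new reading comes with each control period).
- read_camera(name): name is "side" or "top"; returns the picture (480x640x3 uint8, red, green, blue); there is no depth.
- get_calibration(name): a dict with "fx", "fy", "cx", "cy" (pixels), "R" (3x3) and "t" (3): a world point X has camera coordinates R X + t. Camera axes: x right, y down, z forward; pixel columns grow to the right and rows downward; lengths in m; the calibration is good to about 2 mm. A picture is of the moment at which its call begins. get_calibration takes no time and is no camera call.
- job_done(): hands the job in, once; it reports no verdict.
The state is a dict: "clock": time; "joint_pos": joint angles; "joint_vel": joint speeds; "effort": joint torques, N m; "tool_pos": TCP position; "orientation": TCP orientation; "wrist_force": force on the tool from outside, world axes, zero at the start; "torque": the same for the moment, N m; "width": finger opening in m.
Only numpy, scipy, OpenCV 4.12 (cv2) and the standard library are available. Lean on these libraries where they do the work, as an engineer would, in place of code of your own. Each camera call takes 0.05 s, during which the arm holds its last target.

## Working session

There is one attempt and no reset: what is moved stays moved. The work goes in short steps, Python scripts to look and compute and a tool call to move; the robot and the scene stay as the last step left them, time stands still between calls to the robot, and variables do not carry over. Pictures are saved under pics/ and viewed, and the job is handed in when it is done.

Besides the shell and the picture viewer there is one more tool, called after "Call:" as name([rows], argument=value, ...), one row to a line, values as JSON. arm_command: Moves the arm, as the interface text tells. Its arguments: {"type":"object","properties":{"series":{"type":"array"},"force":{"type":"number"}},"required":["series"]}

```bash
mkdir -p pics
python3 - <<'E'
from station import *
import cv2
print(observe())
for n in ("side","top"):
    im=read_camera(n); cv2.imwrite(f"pics/{n}0.png",im[:,:,::-1]); c=get_calibration(n); print(n,c)
E
```

```text
{'clock': 0.0, 'joint_pos': array([-1.29490641,  0.46941755, -0.04858112,  1.53371434,  0.02407063,
        1.14099653, -0.08230416]), 'joint_vel': array([ 0.0009475 , -0.0003329 , -0.00230578,  0.00259324, -0.00028505,
        0.00162766, -0.00066696]), 'effort': array([ 8.05113395e-04, -5.10318339e+01, -4.60924103e-02, -2.37707090e+01,
        1.07311358e-02,  7.57776696e-03,  1.81301054e-06]), 'tool_pos': array([0.20235994, 0.64327312, 0.20276889]), 'orientation': array([-1.57084869,  0.00195075,  1.26600967]), 'wrist_force': array([-0.37664495,  0.81761343, -0.22373278]), 'torque': array([-0.00695501, -0.03494442, -0.02981232]), 'width': 0.08543010112410779}
side {'fx': 532.4399868707623, 'fy': 532.4399868707623, 'cx': 312.59487370927593, 'cy': 234.55466329703157, 'R': array([[ 0.94426097, -0.32839783,  0.02293664],
       [-0.18115001, -0.57651919, -0.79674984],
       [ 0.27487433,  0.7481848 , -0.60387384]]), 't': array([-0.40759276,  0.20908558,  0.82080075])}
top {'fx': 513.1654957790388, 'fy': 513.1654957790388, 'cx': 314.78402229394914, 'cy': 235.6655260797249, 'R': array([[-1.76979630e-02, -9.99843367e-01, -1.55536734e-04],
       [-9.86171488e-01,  1.74815977e-02, -1.64803487e-01],
       [ 1.64780392e-01, -2.76330011e-03, -9.86326410e-01]]), 't': array([0.13324586, 0.49493292, 1.25702808])}
```

View pics/side0.png

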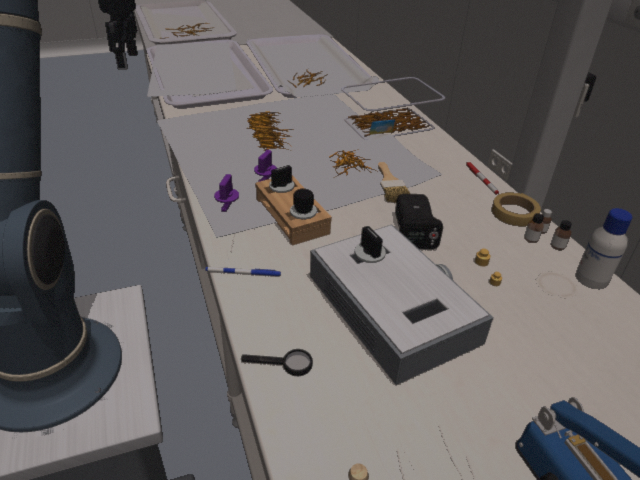

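View pics/top0.png

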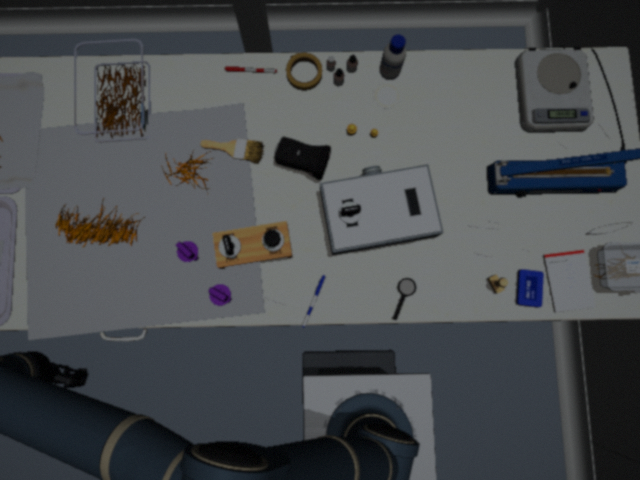

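The side view shows the rack with the winged stud near (283,178) and the knob near (303,203). The box's fitted stud is near (371,243) and its empty slot near (425,311). In the top view these are at stud (229,244), knob (272,238), fitted stud (349,210) and slot (413,202). The purple studs are distractors. I'll zoom in to measure.

Run:
```python
import cv2,numpy as np
s=cv2.imread("pics/side0.png");t=cv2.imread("pics/top0.png")
def z(im,x0,y0,x1,y1,k,f):
    c=cv2.resize(im[y0:y1,x0:x1],None,fx=k,fy=k,interpolation=cv2.INTER_CUBIC)
    c=np.clip((c/255.)**0.6*255,0,255).astype('uint8')
    for x in range((x0+9)//10*10,x1,10):
        cv2.line(c,((x-x0)*k,0),((x-x0)*k,5),(0,0,255),1)
        if x%20==0: cv2.putText(c,str(x),((x-x0)*k-10,16),0,.4,(0,0,255),1)
    for y in range((y0+9)//10*10,y1,10):
        cv2.line(c,(0,(y-y0)*k),(5,(y-y0)*k),(0,0,255),1)
        cv2.putText(c,str(y),(7,(y-y0)*k+4),0,.4,(0,0,255),1)
    cv2.imwrite(f,c)
z(t,205,155,445,275,3,"pics/tz.png")
z(t,210,215,300,275,8,"pics/tz_rack.png")
z(s,250,155,340,245,6,"pics/sz_rack.png")
z(s,300,220,500,380,4,"pics/sz_box.png")
z(t,315,160,445,255,6,"pics/tz_box.png")
```

```text
(no output)
```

View pics/tz_rack.png

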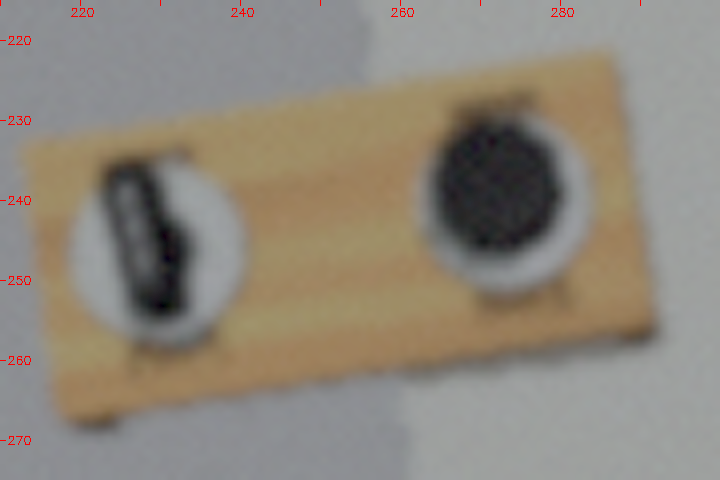

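View pics/sz_rack.png

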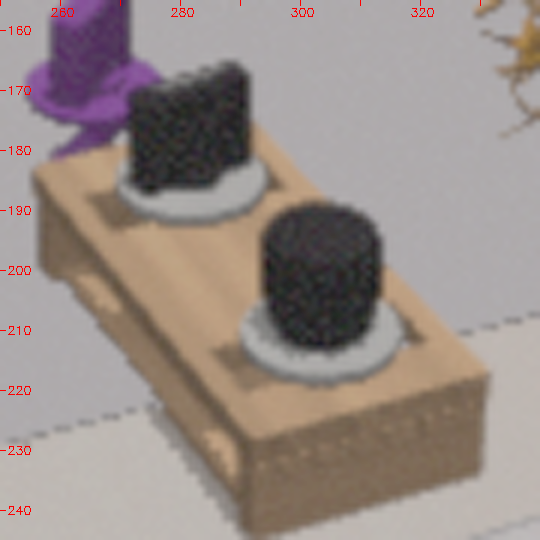

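View pics/sz_box.png

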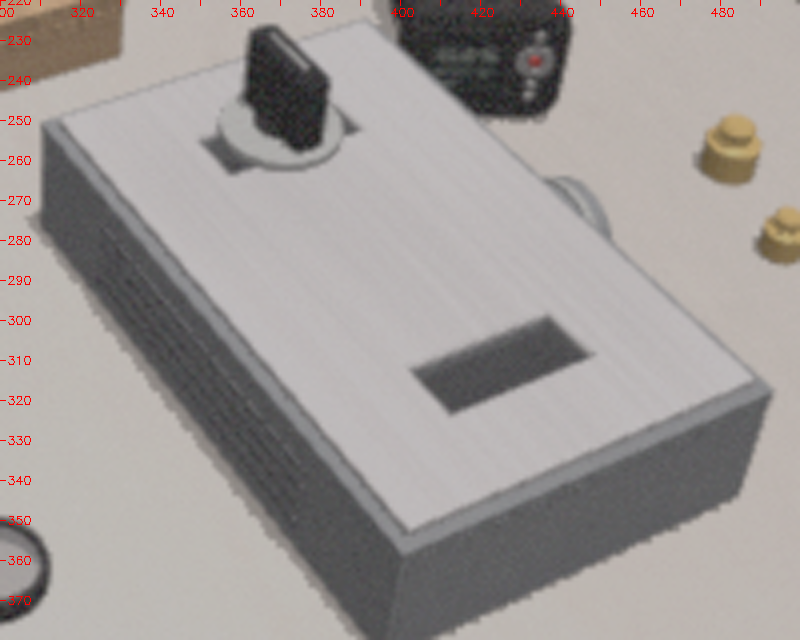

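View pics/tz_box.png

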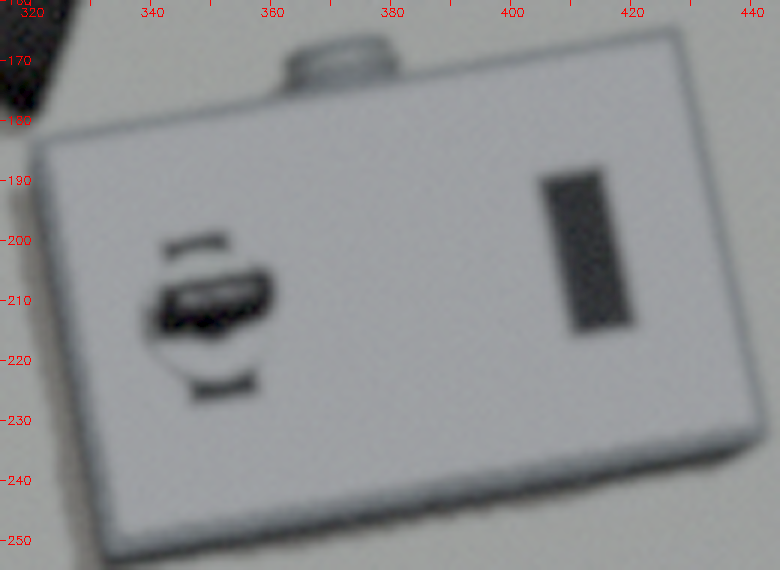

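```bash
cat > h.py <<'E'
import numpy as np, cv2
from station import get_calibration
C={n:get_calibration(n) for n in("side","top")}
def bp(n,px,z):
    c=C[n];px=np.atleast_2d(px).astype(float)
    d=np.c_[(px[:,0]-c['cx'])/c['fx'],(px[:,1]-c['cy'])/c['fy'],np.ones(len(px))]@c['R']
    o=-c['R'].T@c['t']
    return o+d*((z-o[2])/d[:,2])[:,None]
def pj(n,X):
    c=C[n];X=np.atleast_2d(X)
    p=X@c['R'].T+c['t'];return np.c_[p[:,0]/p[:,2]*c['fx']+c['cx'],p[:,1]/p[:,2]*c['fy']+c['cy']]
E
python3 - <<'E'
from h import *
np.set_printoptions(precision=4,suppress=True)
for n in C: print(n,-C[n]['R'].T@C[n]['t'])
def rep(l,n,px,z):
    P=bp(n,px,z)
    print(l,n,"c",P.mean(0),"edges",[round(float(np.linalg.norm(P[i]-P[i-1])),4) for i in range(len(P))])
    for i in range(len(P)):
        d=P[i]-P[i-1]; print("   ang",np.degrees(np.arctan2(d[1],d[0])).round(1),end="")
    print()
rep("slot","top",[(405.3,190),(415,188.3),(420,214.2),(410.5,215.7)],.07)
rep("slot","side",[(403,312.5),(436.5,299.3),(448,308.5),(413,323)],.07)
rep("box","top",[(322,184),(427.5,165.5),(442,233),(333,251)],.07)
rep("box","side",[(311,251),(392,225.5),(492,317),(401,357)],.07)
rep("rack","top",[(213,233),(286,222),(291.5,256),(218.5,267)],.045)
rep("rack","side",[(256,183),(285,172),(331,217),(291,229)],.045)
print("collar", bp("top",[(229.8,247)],.051),bp("side",[(282.2,184)],.051))
print("knobcollar", bp("top",[(273.5,241)],.051),bp("side",[(303.5,209.5)],.051))
E
```

```text
side [ 0.1971 -0.6274  0.6716]
top [0.2833 0.128  1.3214]
slot top c [ 0.5734 -0.1217  0.07  ] edges [0.0667, 0.0249, 0.0672, 0.0241]
   ang 8.5   ang -80.8   ang -172.2   ang 98.1
slot side c [ 0.576  -0.1243  0.07  ] edges [0.0255, 0.0665, 0.0252, 0.0691]
   ang 100.1   ang 8.7   ang -73.9   ang -170.9
box top c [ 0.5595 -0.0424  0.07  ] edges [0.1721, 0.2714, 0.1758, 0.2737]
   ang 7.9   ang -80.8   ang -171.3   ang 98.4
box side c [ 0.5612 -0.0484  0.07  ] edges [0.2727, 0.1763, 0.2718, 0.175]
   ang 99.4   ang 8.7   ang -80.9   ang -171.0
rack top c [0.4771 0.282  0.045 ] edges [0.0877, 0.1862, 0.088, 0.1841]
   ang 9.9   ang -82.3   ang -171.5   ang 97.6
rack side c [0.4775 0.2829 0.045 ] edges [0.1885, 0.0802, 0.2029, 0.0913]
   ang 97.0   ang 19.7   ang -79.3   ang -170.7
collar [[0.4706 0.3375 0.051 ]] [[0.4763 0.3356 0.051 ]]
knobcollar [[0.4838 0.2282 0.051 ]] [[0.4898 0.2277 0.051 ]]
```

```bash
cat > ov.py <<'E'
from h import *
def rot(a): return np.array([[np.cos(a),-np.sin(a)],[np.sin(a),np.cos(a)]])
def box(cx,cy,yaw,lx,ly,z0,z1):
    r=np.array([(-1,-1),(1,-1),(1,1),(-1,1)])*[lx/2,ly/2]@rot(yaw).T+[cx,cy]
    return [np.c_[r,np.full(4,z)] for z in (z0,z1)]
def circ(cx,cy,r,z):
    a=np.linspace(0,2*np.pi,40);return np.c_[cx+r*np.cos(a),cy+r*np.sin(a),np.full(40,z)]
def draw(im,n,polys,x0,y0,x1,y1,k,f,g=.6):
    c=cv2.resize(im[y0:y1,x0:x1],None,fx=k,fy=k,interpolation=cv2.INTER_CUBIC)
    c=np.clip((c/255.)**g*255,0,255).astype('uint8')
    for p,col in polys:
        q=((pj(n,p)-[x0,y0]+.5)*k-.5).round().astype(int)
        cv2.polylines(c,[q],True,col,1,cv2.LINE_AA)
    cv2.imwrite(f,c)
E
python3 - <<'E'
from ov import *
t=cv2.imread("pics/top0.png");s=cv2.imread("pics/side0.png")
y=np.radians(10)
x0,y0=.473,.336
P=[(circ(x0,y0,.028,.051),(0,255,0))]+[(b,(0,0,255)) for b in box(x0,y0,y,.048,.016,.051,.091)]
yr=np.radians(8.5)
P+=[(box(.4773,.2825,yr,.09,.19,.0,.045)[1],(255,0,0))]
draw(t,"top",P,205,220,295,275,8,"pics/o1.png")
draw(s,"side",P,250,155,340,245,6,"pics/o2.png")
a=cv2.imread("pics/o1.png");b=cv2.imread("pics/o2.png")
E
```

```text
(no output)
```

View pics/o1.png

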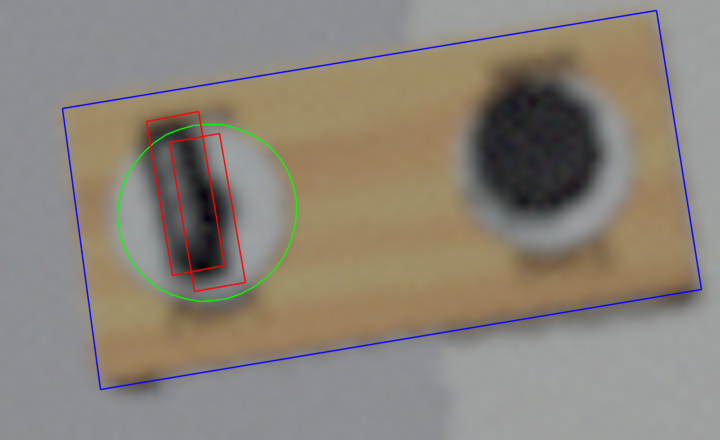

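View pics/o2.png

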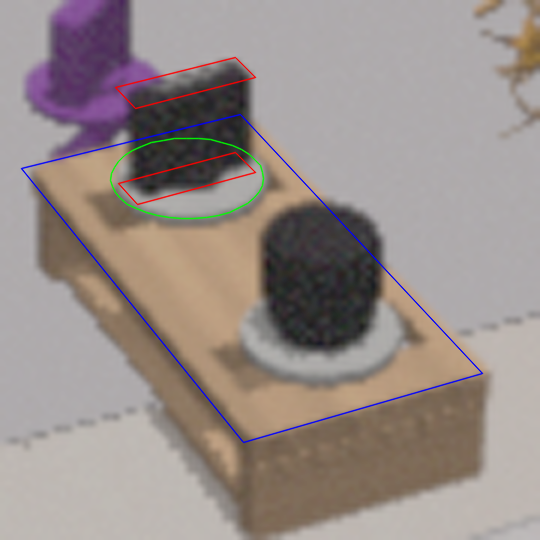

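```bash
cat > go.py <<'E'
import numpy as np
from scipy.spatial.transform import Rotation as R
from station import observe
def rel(x,y,z,yawdeg):
    s=observe();r=R.from_euler('xyz',s['orientation'])
    tgt=R.from_euler('xyz',[-np.pi/2,0,np.radians(yawdeg)])
    print("shift",r.inv().apply(np.array([x,y,z])-s['tool_pos']).round(4),"turn",(r.inv()*tgt).as_rotvec().round(4),
     "clock",s['clock'],"pos",s['tool_pos'].round(4),"ori",np.degrees(s['orientation']).round(2),"F",s['wrist_force'].round(2),"w",round(s['width'],4),"q",s['joint_pos'].round(2))
E
python3 - <<'E'
from go import *
rel(.474,.336,.16,99)
E
```

```text
shift [-0.2116  0.0433 -0.3513] turn [-4.000e-04 -4.618e-01 -1.700e-03] clock 0.1 pos [0.2024 0.6433 0.2029] ori [-90.     0.1   72.54] F [-0.27 -0.29  0.67] w 0.0858 q [-1.29  0.47 -0.05  1.53  0.02  1.14 -0.08]
```

Call:
arm_command([
  [100,[-0.0212,0.004,-0.0351],[0,-0.06,0]],
  [100,[-0.042,0.01,-0.07],[0,-0.12,0]],
  [100,[-0.066,0.015,-0.11],[0,-0.18,0]],
  [100,[-0.09,0.02,-0.15],[0,-0.24,0]],
  [100,[-0.114,0.025,-0.19],[0,-0.3,0]],
  [100,[-0.138,0.03,-0.23],[0,-0.36,0]],
  [100,[-0.162,0.035,-0.27],[0,-0.42,0]],
  [100,[-0.185,0.04,-0.307],[0,-0.462,0]],
  [100,[-0.202,0.043,-0.335],[0,-0.462,0]],
  [100,[-0.2116,0.0433,-0.3513],[0,-0.462,-0.001]],
  [100,[-0.2116,0.0433,-0.3513],[0,-0.462,-0.001]],
  [100,[-0.2116,0.0433,-0.3513],[0,-0.462,-0.001]],
], force=60)

```text
clock: 1.3
tool_pos: [0.4734, 0.3365, 0.1597]
orientation: [-1.569, 0.0, 1.728]
wrist_force: [-0.1, 0.6, 0.8]
width: 0.0854
```

Run:
```python
from go import *
from station import *
from ov import *
rel(.474,.336,.057,99)
s=observe()
for n,b,k in (("side",(230,60,370,220),5),("top",(190,200,300,290),7)):
    im=read_camera(n)[:,:,::-1].copy(); cv2.imwrite(f"pics/{n}1.png",im)
    tp=s['tool_pos']
    x0,y0=.474,.336
    P=[(circ(x0,y0,.028,.051),(0,255,0)),(circ(tp[0],tp[1],.003,tp[2]),(0,255,255))]
    draw(im,n,P,*b,k,f"pics/{n}1z.png")
```

```text
shift [-0.0005  0.1027 -0.0007] turn [-0.0014  0.0001 -0.0002] clock 1.3 pos [0.4734 0.3365 0.1597] ori [-8.992e+01  1.000e-02  9.900e+01] F [-0.13  0.57  0.83] w 0.0854 q [-0.67  0.36 -0.03  1.81  0.01  0.97  1.03]
```

View pics/side1z.png

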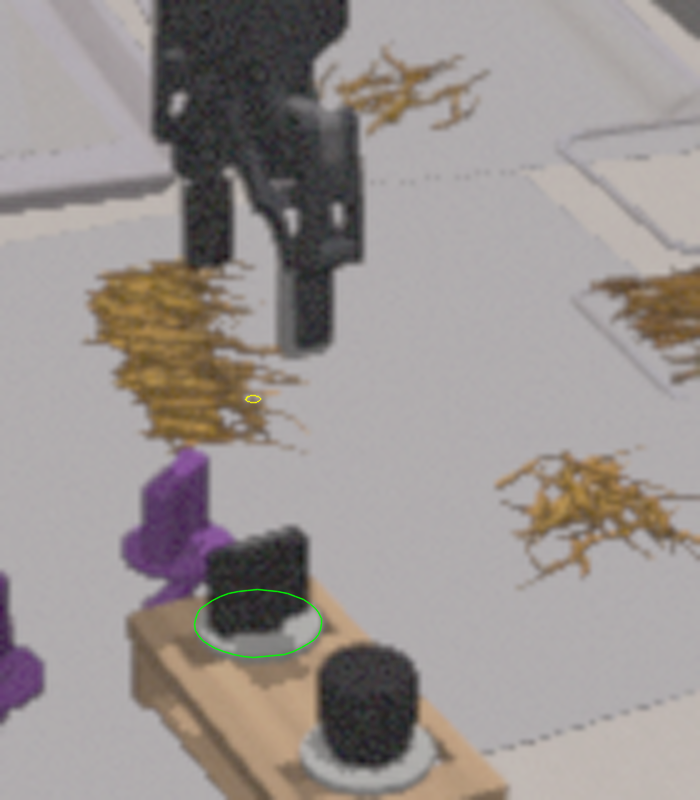

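View pics/top1z.png

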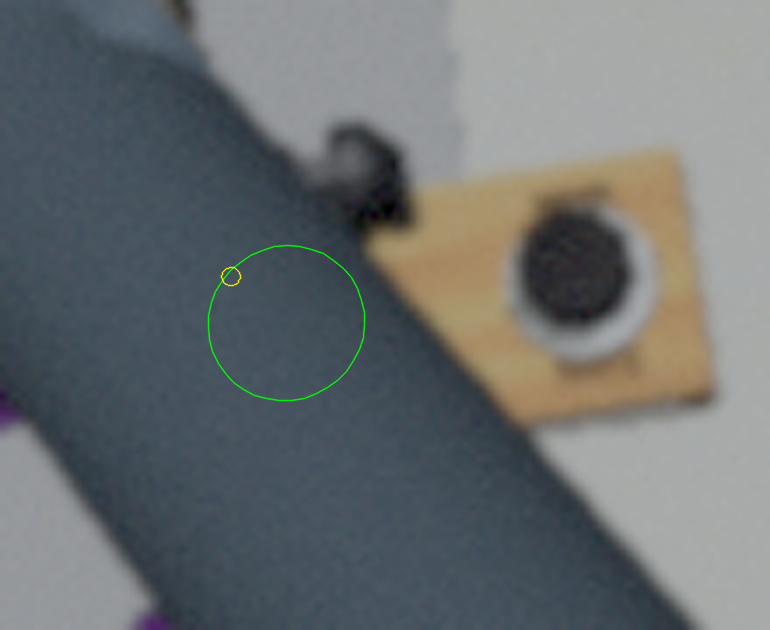

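The side view shows the open fingers above the winged stud at zoom (255,590). The arm hides the stud in the top view. I'll descend and grip.

Call:
arm_command([
  [100,[0,0.025,0],[0,0,0]],
  [100,[0,0.05,0],[0,0,0]],
  [100,[0,0.075,0],[0,0,0]],
  [100,[0,0.095,0],[0,0,0]],
  [100,[0,0.102,0],[0,0,0]],
  [100,[0,0.102,0],[0,0,0]],
])

```text
clock: 2.0
tool_pos: [0.4711, 0.3385, 0.0571]
orientation: [-1.568, 0.0, 1.733]
wrist_force: [-0.2, 0.2, 0.3]
width: 0.0856
```

Run:
```python
from go import *
from station import *
from ov import *
rel(.474,.336,.057,99)
im=read_camera("side")[:,:,::-1].copy()
draw(im,"side",[],230,100,350,240,5,"pics/side2z.png")
```

```text
shift [-0.0029  0.0001 -0.0025] turn [-0.0031  0.0052 -0.0003] clock 2.0 pos [0.4711 0.3385 0.0571] ori [-8.982e+01  2.000e-02  9.930e+01] F [-0.16  0.24  0.3 ] w 0.0856 q [-0.67  0.48 -0.03  1.9   0.02  0.77  1.02]
```

View pics/side2z.png

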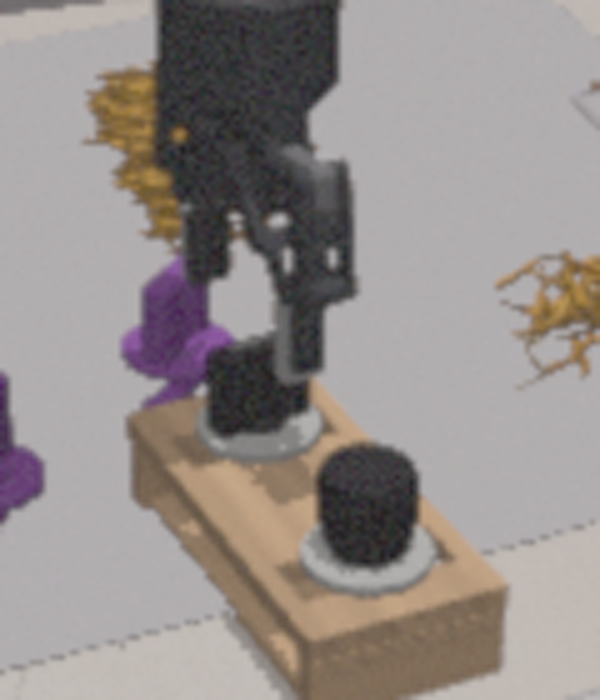

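Run:
```python
from h import *
tp=np.array([.4711,.3385,.057+.013]); d=np.array([np.cos(np.radians(99.3)),np.sin(np.radians(99.3)),0])
l=np.array([-d[1],d[0],0])
for k in(-1,1):
  for m in (-.011,.011):
    for off in (.043,.053): print(k,m,off,(pj("side",tp+k*d*off+l*m)-[230,100])*5)
print((pj("side",[.474,.336,.071])-[230,100])*5)
print((pj("side",[.4711,.3385,.071])-[230,100])*5)
```

```text
-1 -0.011 0.043 [[314.18755734 422.05122711]]
-1 -0.011 0.053 [[324.82220789 433.23740634]]
-1 0.011 0.043 [[267.76792501 434.2625215 ]]
-1 0.011 0.053 [[278.19692638 445.61050296]]
1 -0.011 0.043 [[227.82617902 331.21102025]]
1 -0.011 0.053 [[218.34053337 321.23343502]]
1 0.011 0.043 [[183.11290755 342.14789473]]
1 0.011 0.053 [[173.8186246  332.03462053]]
[[255.19410538 381.07342018]]
[[247.17608244 379.24226253]]
```

Call:
arm_command([
  [40,[-0.003,0,-0.0025],[0,0,0]],
  [40,[-0.003,0,-0.0025],[0,0,0]],
  [40,[-0.003,0,-0.0025],[0,0,0]],
  [40,[-0.003,0,-0.0025],[0,0,0]],
  [40,[-0.003,0,-0.0025],[0,0,0]],
])

```text
clock: 2.55
tool_pos: [0.475, 0.3362, 0.0584]
orientation: [-1.57, -0.001, 1.732]
wrist_force: [-0.2, 0.3, 0.1]
width: 0.0344
```

Run:
```python
from go import *
from station import *
from ov import *
rel(.474,.336,.057,99)
s=observe();tp=s['tool_pos']
im=read_camera("side")[:,:,::-1].copy(); cv2.imwrite("pics/side3.png",im)
d=np.array([np.cos(np.radians(99)),np.sin(np.radians(99)),0]);l=np.array([-d[1],d[0],0])
w=s['width']/2
P=[]
for k in (-1,1):
  for h in (0,.019):
    P.append((np.array([tp+k*d*w+l*.011+[0,0,h],tp+k*d*w-l*.011+[0,0,h]]),(0,255,255)))
P.append((circ(tp[0],tp[1],.004,tp[2]+.073),(255,0,0)))
draw(im,"side",P,230,100,350,240,5,"pics/side3z.png")
```

```text
shift [-0.0001  0.0014  0.001 ] turn [-0.0009  0.0045  0.0008] clock 2.55 pos [0.475  0.3362 0.0584] ori [-8.995e+01 -5.000e-02  9.926e+01] F [-0.16  0.3   0.11] w 0.0344 q [-0.66  0.48 -0.03  1.89  0.02  0.77  1.03]
```

View pics/side3z.png

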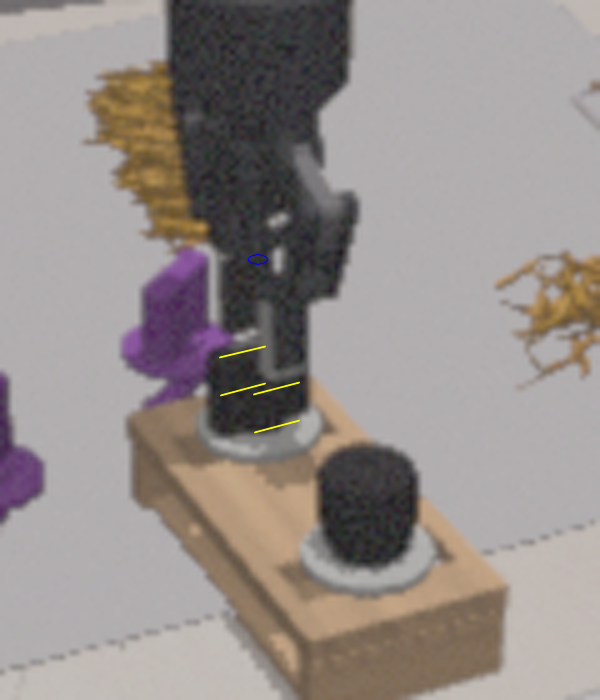

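Run:
```python
from ov import *
tp=np.array([.2024,.6433,.2028]);a=np.radians(72.54)
d=np.array([np.cos(a),np.sin(a),0]);l=np.array([-d[1],d[0],0])
for n,b,k in (("side",(80,0,160,80),9),("top",(0,340,110,420),7)):
    im=cv2.imread(f"pics/{n}0.png")
    P=[]
    for kk in (-1,1):
      w=.0427
      for h in (.013,):
        P.append((np.array([tp+kk*d*w+l*.011+[0,0,h],tp+kk*d*w-l*.011+[0,0,h],tp+kk*d*(w+.014)-l*.011+[0,0,h],tp+kk*d*(w+.014)+l*.011+[0,0,h]]),(0,255,255)))
    P.append((circ(*tp[:2],.003,tp[2]),(0,0,255)))
    draw(im,n,P,*b,k,f"pics/{n}0g.png",.4)
a=cv2.imread("pics/side0g.png");b=cv2.imread("pics/top0g.png")
```

```text
(no output)
```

View pics/side0g.png

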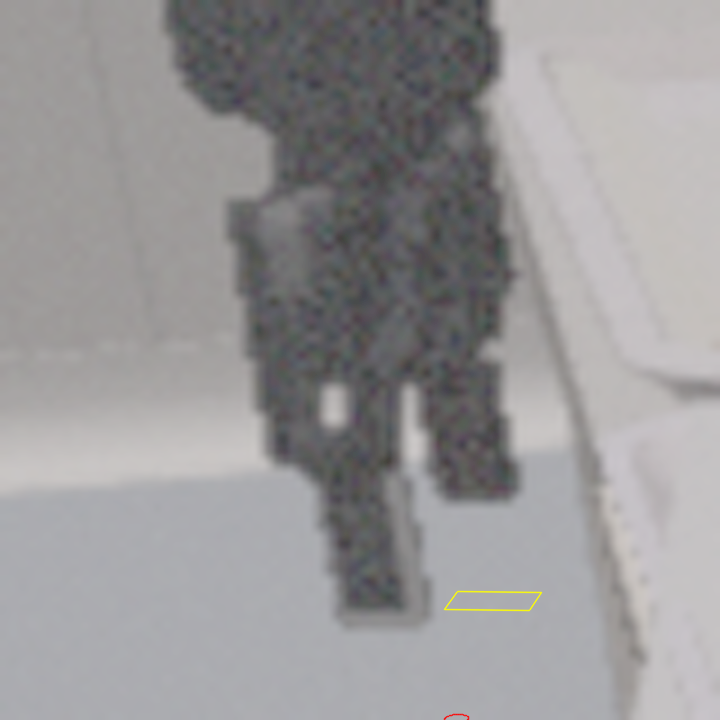

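View pics/top0g.png

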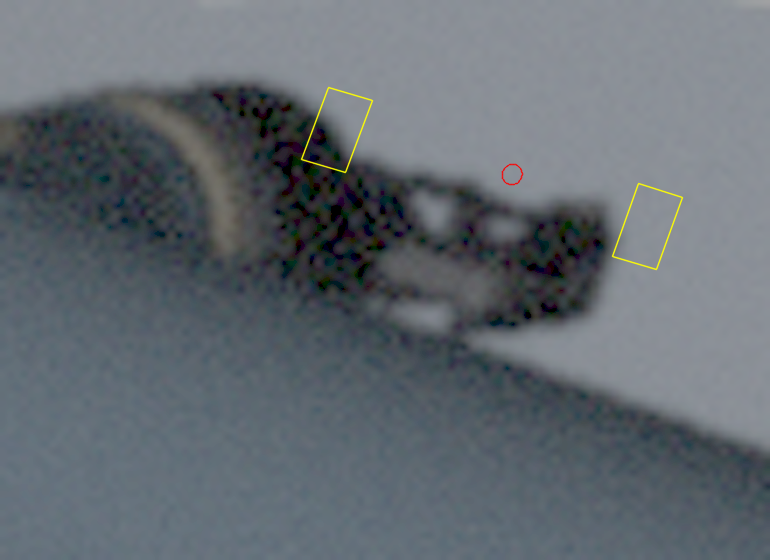

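Run:
```python
from h import *
np.set_printoptions(precision=4,suppress=True)
f=(478/9+80,493/9);n=(383/9+80,615/9)
for z in (.15,.18,.2,.216,.23,.25,.27):
    A=bp("side",[f],z)[0];B=bp("side",[n],z)[0]
    v=A-B;print(z,A,B,"mid",(A+B)/2,"len",np.linalg.norm(v),"ang",np.degrees(np.arctan2(v[1],v[0])))
# step1 picture: far bottom (208,262) near (307,352) /5+(230,60); at yaw 99 z .1597
f=(208/5+230,262/5+60);n=(305/5+230,352/5+60)
for z in (.15,.17,.19,.21,.23):
    A=bp("side",[f],z)[0];B=bp("side",[n],z)[0]
    v=A-B;print(z,A,B,"mid",(A+B)/2,"len",np.linalg.norm(v),"ang",np.degrees(np.arctan2(v[1],v[0])))
```

```text
0.15 [0.2241 0.9766 0.15  ] [0.1891 0.8734 0.15  ] mid [0.2066 0.925  0.15  ] len 0.10906941520445779 ang 71.26244323113929
0.18 [0.2226 0.8844 0.18  ] [0.1896 0.787  0.18  ] mid [0.2061 0.8357 0.18  ] len 0.10279622460817746 ang 71.26244323113932
0.2 [0.2215 0.8229 0.2   ] [0.1899 0.7295 0.2   ] mid [0.2057 0.7762 0.2   ] len 0.09861409754399043 ang 71.26244323113927
0.216 [0.2207 0.7737 0.216 ] [0.1901 0.6835 0.216 ] mid [0.2054 0.7286 0.216 ] len 0.09526839589264127 ang 71.26244323113936
0.23 [0.22   0.7306 0.23  ] [0.1903 0.6432 0.23  ] mid [0.2052 0.6869 0.23  ] len 0.09234090694771031 ang 71.26244323113932
0.25 [0.219  0.6691 0.25  ] [0.1906 0.5856 0.25  ] mid [0.2048 0.6274 0.25  ] len 0.08815877988352327 ang 71.26244323113929
0.27 [0.2179 0.6076 0.27  ] [0.1909 0.5281 0.27  ] mid [0.2044 0.5678 0.27  ] len 0.08397665281933646 ang 71.26244323113932
0.15 [0.4978 0.4898 0.15  ] [0.5132 0.3883 0.15  ] mid [0.5055 0.4391 0.15  ] len 0.10265731894078019 ang 98.6159155810241
0.17 [0.4863 0.447  0.17  ] [0.501  0.3494 0.17  ] mid [0.4937 0.3982 0.17  ] len 0.09872105549722636 ang 98.61591558102411
0.19 [0.4747 0.4042 0.19  ] [0.4889 0.3104 0.19  ] mid [0.4818 0.3573 0.19  ] len 0.09478479205367273 ang 98.61591558102404
0.21 [0.4632 0.3613 0.21  ] [0.4768 0.2715 0.21  ] mid [0.47   0.3164 0.21  ] len 0.09084852861011879 ang 98.61591558102405
0.23 [0.4517 0.3185 0.23  ] [0.4647 0.2326 0.23  ] mid [0.4582 0.2755 0.23  ] len 0.08691226516656497 ang 98.61591558102413
```

The visible fingertips sit about 20 mm higher than the reported TCP implies. At z ≈ 0.054 the wing is within the pads under either reading, and the tips stay clear of the collar. I'll go there and close.

Call:
arm_command([
  [40,[0,0.002,0.001],[0,0,0]],
  [40,[0,0.004,0.001],[0,0,0]],
  [0,[0,0.004,0.001],[0,0,0]],
  [0,[0,0.004,0.001],[0,0,0]],
  [0,[0,0.004,0.001],[0,0,0]],
  [0,[0,0.004,0.001],[0,0,0]],
  [0,[0,0.004,0.001],[0,0,0]],
], force=50)

```text
clock: 3.3
tool_pos: [0.4739, 0.336, 0.0542]
orientation: [-1.57, -0.001, 1.732]
wrist_force: [0.5, 0.7, -1.3]
width: 0.0142
```

Run:
```python
from go import *
from station import *
from ov import *
rel(.474,.336,.054,99)
im=read_camera("side")[:,:,::-1].copy(); cv2.imwrite("pics/side4.png",im)
draw(im,"side",[],230,120,350,240,5,"pics/side4z.png",.4)
```

```text
shift [-0.0001  0.0002 -0.    ] turn [-0.0011  0.0046  0.0007] clock 3.3 pos [0.4739 0.336  0.0542] ori [-8.993e+01 -4.000e-02  9.926e+01] F [ 0.55  0.73 -1.27] w 0.0142 q [-0.66  0.49 -0.03  1.9   0.02  0.76  1.02]
```

View pics/side4z.png

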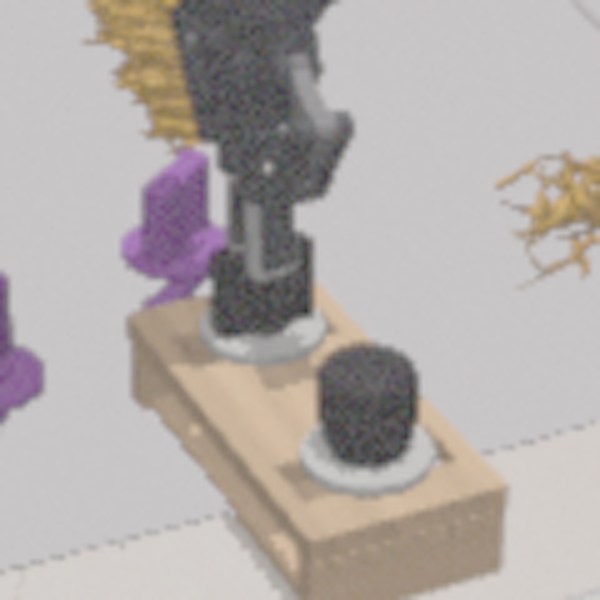

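The width reading of 14 mm and the picture show the wing gripped, with the tips at about mid-wing, zoom (275,275). I'll lift.

Call:
arm_command([
  [0,[0,0,0],[0,0,0]],
  [0,[0,-0.01,0],[0,0,0]],
  [0,[0,-0.025,0],[0,0,0]],
  [0,[0,-0.045,0],[0,0,0]],
  [0,[0,-0.065,0],[0,0,0]],
  [0,[0,-0.085,0],[0,0,0]],
  [0,[0,-0.105,0],[0,0,0]],
  [0,[0,-0.12,0],[0,0,0]],
  [0,[0,-0.13,0],[0,0,0]],
  [0,[0,-0.13,0],[0,0,0]],
  [0,[0,-0.13,0],[0,0,0]],
], force=80)

```text
clock: 4.45
tool_pos: [0.4738, 0.3357, 0.1839]
orientation: [-1.569, -0.0, 1.732]
wrist_force: [-0.5, -0.2, -1.5]
width: 0.0137
```

Run:
```python
from go import *
from station import *
from ov import *
rel(.5745,-.123,.19,98.7)
im=read_camera("side")[:,:,::-1].copy(); cv2.imwrite("pics/side5.png",im)
draw(im,"side",[],220,40,350,240,4,"pics/side5z.png",.4)
```

```text
shift [-0.4689 -0.0063 -0.0256] turn [-0.0018  0.0098  0.0003] clock 4.45 pos [0.4738 0.3357 0.1839] ori [-8.990e+01 -2.000e-02  9.926e+01] F [-0.47 -0.18 -1.54] w 0.0137 q [-0.66  0.33 -0.03  1.79  0.01  1.02  1.03]
```

View pics/side5z.png

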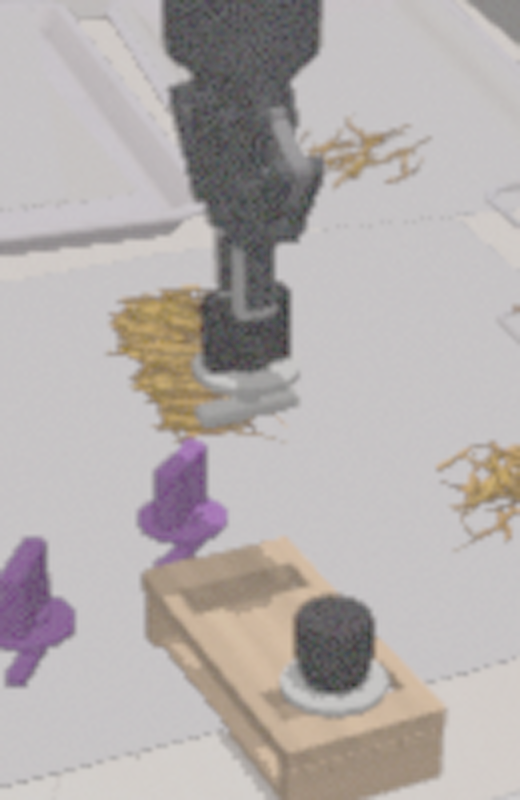

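The stud is lifted and upright at zoom (245,360), with the rack and knob undisturbed. Next I'll carry it over to the slot.

Call:
arm_command([
  [0,[-0.02,0,-0.001],[0,0,0]],
  [0,[-0.055,-0.002,-0.003],[0,0,0]],
  [0,[-0.1,-0.004,-0.005],[0,0,0]],
  [0,[-0.147,-0.006,-0.008],[0,0.003,0]],
  [0,[-0.195,-0.006,-0.01],[0,0.005,0]],
  [0,[-0.243,-0.006,-0.013],[0,0.006,0]],
  [0,[-0.29,-0.006,-0.016],[0,0.007,0]],
  [0,[-0.335,-0.006,-0.018],[0,0.008,0]],
  [0,[-0.38,-0.006,-0.021],[0,0.01,0]],
  [0,[-0.42,-0.006,-0.023],[0,0.01,0]],
  [0,[-0.45,-0.006,-0.025],[0,0.01,0]],
  [0,[-0.469,-0.006,-0.0256],[0,0.01,0]],
])

```text
clock: 5.7
tool_pos: [0.5737, -0.1266, 0.1882]
orientation: [-1.566, 0.001, 1.719]
wrist_force: [-0.5, -0.9, -1.1]
width: 0.0133
```

Call:
arm_command([
  [0,[0,0,0],[0,0,0]],
  [0,[0,0,0],[0,0,0]],
])

```text
clock: 5.9
tool_pos: [0.5728, -0.1264, 0.187]
orientation: [-1.564, -0.0, 1.718]
wrist_force: [-0.2, 0.3, -1.1]
width: 0.0133
```

Run:
```python
from go import *
from station import *
from ov import *
rel(.5745,-.123,.19,98.7)
for n,b,k in (("side",(350,100,500,340),3),("top",(320,150,450,260),6)):
    im=read_camera(n)[:,:,::-1].copy(); cv2.imwrite(f"pics/{n}6.png",im)
    draw(im,n,[],*b,k,f"pics/{n}6z.png",.5)
```

```text
shift [ 0.0031 -0.003  -0.0021] turn [-0.0073 -0.0048  0.0001] clock 5.9 pos [ 0.5728 -0.1264  0.187 ] ori [-89.58  -0.    98.43] F [-0.18  0.28 -1.09] w 0.0133 q [-0.    0.34  0.19  1.77 -0.07  1.04  1.93]
```

View pics/side6z.png

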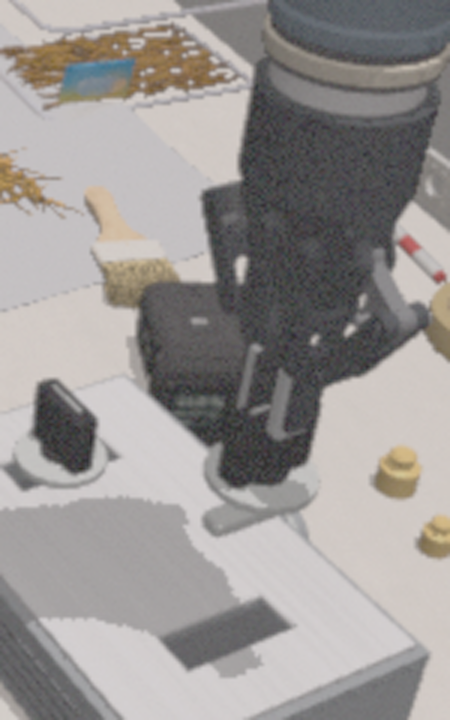

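View pics/top6z.png

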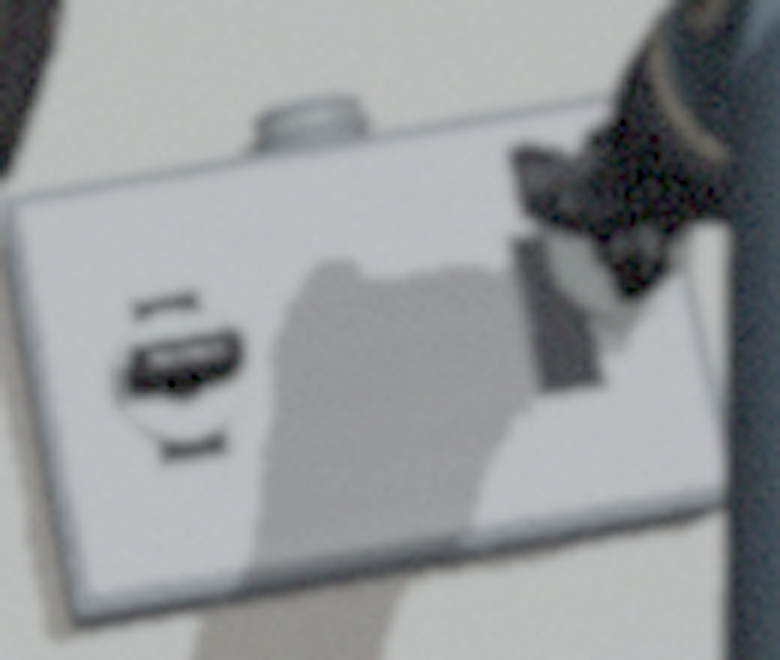

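Run:
```python
from ov import *
from station import observe
s=observe();tp=s['tool_pos']
print(bp("side",[(262/3+350,483/3+100)],.184))
im=cv2.imread("pics/side6.png");y=np.radians(8.43)
zb=tp[2]-.033
def stud(x0,y0,zb,y):
    return [(circ(x0,y0,.028,zb+.03),(0,255,0)),(circ(x0,y0,.028,zb+.024),(0,200,0))]+[(b,(0,0,255)) for b in box(x0,y0,y,.048,.016,zb+.03,zb+.07)]+[(b,(255,0,0)) for b in box(x0,y0,y,.056,.014,zb,zb+.01)]
P=stud(tp[0],tp[1],zb,y)+[(box(.5745,-.123,np.radians(8.7),.07,.028,.07,.07)[0],(0,255,255))]
draw(im,"side",P,400,190,470,340,5,"pics/o6.png",.5)
im=cv2.imread("pics/top6.png")
draw(im,"top",P,380,150,450,230,9,"pics/o6t.png",.5)
```

```text
[[ 0.56935751 -0.13635375  0.184     ]]
```

View pics/o6.png

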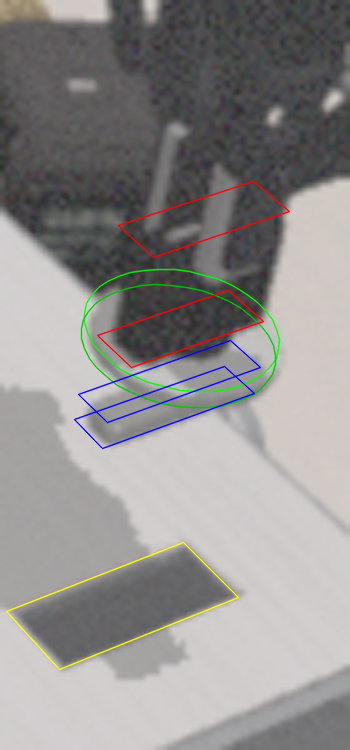

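View pics/o6t.png

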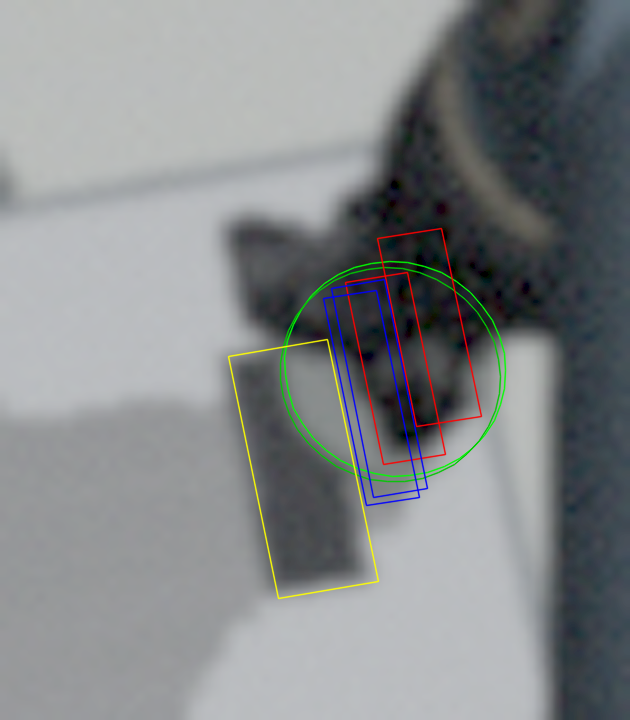

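Call:
arm_command([
  [0,[0.001,0.015,-0.001],[-0.003,-0.002,0]],
  [0,[0.002,0.035,-0.002],[-0.006,-0.004,0]],
  [0,[0.003,0.055,-0.002],[-0.007,-0.005,0]],
  [0,[0.003,0.066,-0.002],[-0.007,-0.005,0]],
  [0,[0.003,0.069,-0.002],[-0.007,-0.005,0]],
  [0,[0.003,0.069,-0.002],[-0.007,-0.005,0]],
])

```text
clock: 6.6
tool_pos: [0.5746, -0.1208, 0.1186]
orientation: [-1.572, -0.001, 1.727]
wrist_force: [0.0, 0.0, -0.3]
width: 0.0135
```

```bash
cat >> ov.py <<'E'
def stud(x0,y0,zb,y):
    return [(circ(x0,y0,.028,zb+.03),(0,255,0)),(circ(x0,y0,.028,zb+.024),(0,200,0))]+[(b,(0,0,255)) for b in box(x0,y0,y,.048,.016,zb+.03,zb+.07)]+[(b,(255,0,0)) for b in box(x0,y0,y,.056,.014,zb,zb+.01)]
E
python3 - <<'E'
from go import *
from station import *
from ov import *
rel(.5745,-.123,.118,98.7)
s=observe();tp=s['tool_pos']
P=stud(tp[0],tp[1],tp[2]-.033,s['orientation'][2]-np.pi/2)+[(box(.5745,-.123,np.radians(8.7),.07,.028,.07,.07)[0],(0,255,255))]
out=[]
for n,b,k in (("side",(390,220,470,340),7),("top",(380,150,450,230),9)):
    im=read_camera(n)[:,:,::-1].copy(); cv2.imwrite(f"pics/{n}7.png",im)
    draw(im,n,[],*b,k,"pics/a.png",.5);draw(im,n,P,*b,k,"pics/b.png",.5)
    a=np.hstack([cv2.imread("pics/a.png"),cv2.imread("pics/b.png")])
    f=min(1,800/a.shape[1],600/a.shape[0]);cv2.imwrite(f"pics/{n}7z.png",cv2.resize(a,None,fx=f,fy=f))
E
```

```text
shift [-0.0022  0.0006  0.0004] turn [0.0009 0.0043 0.0006] clock 6.6 pos [ 0.5746 -0.1208  0.1186] ori [-9.005e+01 -4.000e-02  9.895e+01] F [ 0.    0.04 -0.3 ] w 0.0135 q [ 0.    0.41  0.17  1.85 -0.09  0.89  1.95]
```

View pics/side7z.png

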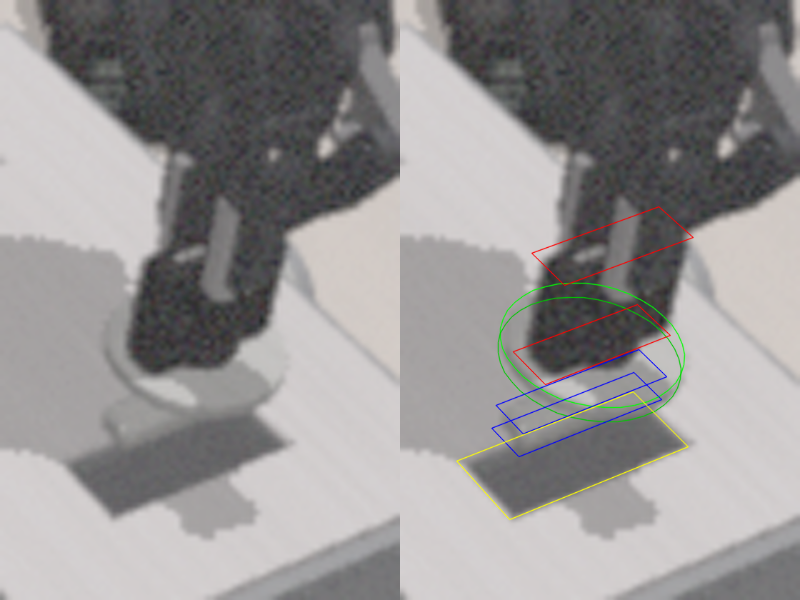

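View pics/top7z.png

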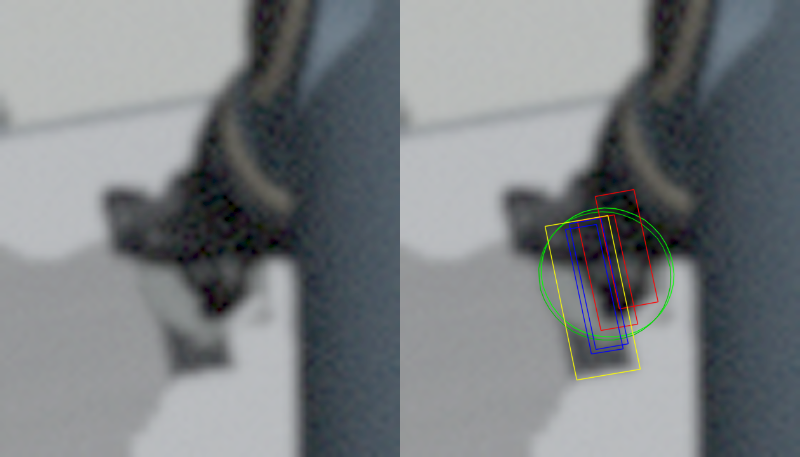

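Both views put the foot over the slot to within about 2 mm, against 7 mm clearance. In the side view the foot's end is at zoom (115,425), just above the slot's left end (70,465). I'll shift 2 mm and lower into the slot.

Call:
arm_command([
  [0,[-0.002,0.003,0.0014],[0,0.003,0]],
  [0,[-0.002,0.008,0.0014],[0,0.004,0]],
  [0,[-0.002,0.014,0.0014],[0,0.004,0]],
  [0,[-0.002,0.02,0.0014],[0,0.004,0]],
  [0,[-0.002,0.025,0.0014],[0,0.004,0]],
  [0,[-0.002,0.025,0.0014],[0,0.004,0]],
])

```text
clock: 7.3
tool_pos: [0.5735, -0.1233, 0.0933]
orientation: [-1.571, -0.001, 1.722]
wrist_force: [0.6, -0.3, -2.0]
width: 0.0134
```

Run:
```python
from go import *
from station import *
from ov import *
rel(.5735,-.1228,.083,98.7)
for n,b,k in (("side",(390,220,470,340),5),):
    im=read_camera(n)[:,:,::-1].copy(); draw(im,n,[],*b,k,f"pics/{n}8z.png",.5)
```

```text
shift [ 0.0005  0.0103 -0.0001] turn [ 0.0007 -0.0003  0.0006] clock 7.3 pos [ 0.5735 -0.1233  0.0933] ori [-9.004e+01 -3.000e-02  9.868e+01] F [ 0.56 -0.32 -1.99] w 0.0134 q [ 0.01  0.44  0.17  1.87 -0.1   0.84  1.95]
```

View pics/side8z.png

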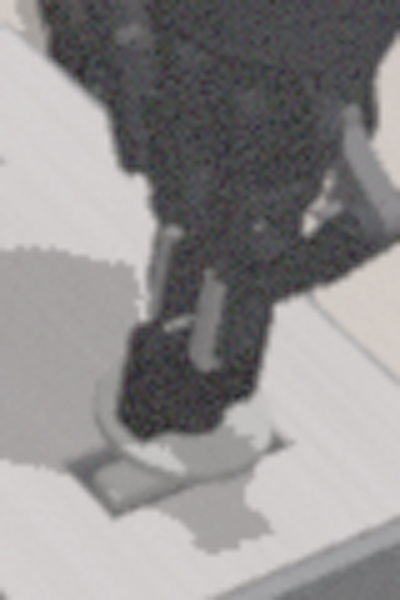

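The foot is now inside the slot, centred across its width at zoom (130,480), with no contact force. I'll keep lowering.

Call:
arm_command([
  [0,[0,0.003,0],[0,0,0]],
  [0,[0,0.006,0],[0,0,0]],
  [0,[0,0.009,0],[0,0,0]],
  [0,[0,0.01,0],[0,0,0]],
  [0,[0,0.01,0],[0,0,0]],
])

```text
clock: 7.85
tool_pos: [0.5737, -0.1233, 0.0836]
orientation: [-1.572, -0.0, 1.722]
wrist_force: [0.5, -0.2, -1.6]
width: 0.0135
```

Call:
arm_command([
  [0,[0,0.0015,0],[0,0,0]],
  [0,[0,0.003,0],[0,0,0]],
  [0,[0,0.003,0],[0,0,0]],
])

```text
clock: 8.15
tool_pos: [0.5736, -0.1233, 0.0804]
orientation: [-1.572, -0.001, 1.722]
wrist_force: [-0.5, 0.5, -0.4]
width: 0.0135
```

Call:
arm_command([
  [0,[0,0.001,0],[0,0,0]],
  [0,[0,0.002,0],[0,0,0]],
  [0,[0,0.002,0],[0,0,0]],
])

```text
clock: 8.45
tool_pos: [0.5738, -0.1234, 0.0793]
orientation: [-1.572, -0.001, 1.722]
wrist_force: [-2.2, 0.0, 4.5]
width: 0.0135
```

Run:
```python
from go import *
from station import *
from ov import *
rel(.5735,-.1228,.076,98.7)
for n,b,k in (("side",(390,220,470,340),5),):
    im=read_camera(n)[:,:,::-1].copy(); draw(im,n,[],*b,k,f"pics/{n}9z.png",.5)
```

```text
shift [0.0006 0.0033 0.0002] turn [ 0.0013 -0.0003  0.0006] clock 8.45 pos [ 0.5738 -0.1234  0.0793] ori [-9.007e+01 -3.000e-02  9.868e+01] F [-2.19  0.02  4.48] w 0.0135 q [ 0.01  0.46  0.17  1.88 -0.1   0.81  1.96]
```

View pics/side9z.png

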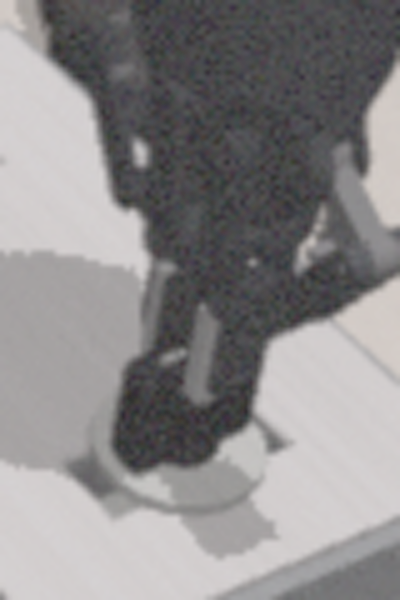

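The collar touched down at TCP z = 0.0793 with about 5 N; 0.079 was expected for a seated stud. Now the quarter turn, yaw 98.7° to 8.7°.

Call:
arm_command([
  [0,[0,-0.0005,0],[0,0.03,0]],
  [0,[0,-0.0005,0],[0,0.1,0]],
  [0,[0,-0.0005,0],[0,0.18,0]],
  [0,[0,-0.0005,0],[0,0.26,0]],
  [0,[0,-0.0005,0],[0,0.34,0]],
  [0,[0,-0.0005,0],[0,0.42,0]],
  [0,[0,-0.0005,0],[0,0.5,0]],
  [0,[0,-0.0005,0],[0,0.58,0]],
  [0,[0,-0.0005,0],[0,0.66,0]],
  [0,[0,-0.0005,0],[0,0.73,0]],
  [0,[0,-0.0005,0],[0,0.78,0]],
  [0,[0,-0.0005,0],[0,0.78,0]],
])

```text
clock: 9.7
tool_pos: [0.5737, -0.1232, 0.0795]
orientation: [-1.571, -0.001, 0.942]
wrist_force: [0.0, -1.2, -1.8]
width: 0.0134
```

Run:
```python
from go import *
from station import *
from ov import *
rel(.5737,-.1234,.0792,8.7)
print(observe()['torque'])
for n,b,k in (("side",(390,220,470,340),5),):
    im=read_camera(n)[:,:,::-1].copy(); draw(im,n,[],*b,k,f"pics/{n}10z.png",.5)
```

```text
shift [-0.0002  0.0003 -0.0001] turn [1.000e-04 7.899e-01 1.100e-03] clock 9.7 pos [ 0.5737 -0.1232  0.0795] ori [-9.003e+01 -5.000e-02  5.396e+01] F [ 0.02 -1.15 -1.77] w 0.0134 q [-0.13  0.48  0.36  1.89 -0.23  0.82  1.29]
[ 0.02457867  0.07060158 -0.00525374]
```

View pics/side10z.png

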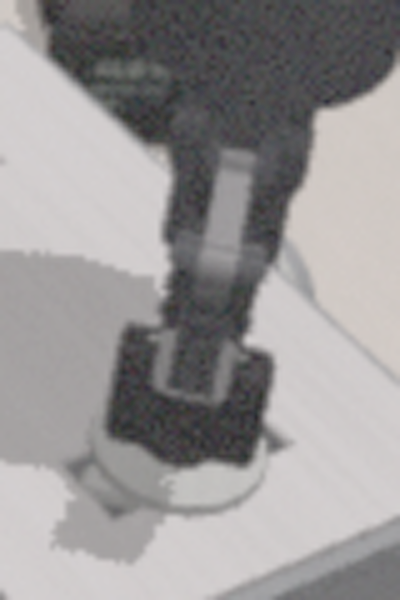

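The wing is turned 45° and the collar is still seated, zoom (180,490). I'll finish the turn.

Call:
arm_command([
  [0,[0,0,0],[0,0.04,0]],
  [0,[0,0,0],[0,0.12,0]],
  [0,[0,0,0],[0,0.2,0]],
  [0,[0,0,0],[0,0.28,0]],
  [0,[0,0,0],[0,0.36,0]],
  [0,[0,0,0],[0,0.44,0]],
  [0,[0,0,0],[0,0.52,0]],
  [0,[0,0,0],[0,0.6,0]],
  [0,[0,0,0],[0,0.68,0]],
  [0,[0,0,0],[0,0.75,0]],
  [0,[0,0,0],[0,0.79,0]],
  [0,[0,0,0],[0,0.79,0]],
])

```text
clock: 10.95
tool_pos: [0.5737, -0.1231, 0.0793]
orientation: [-1.571, -0.001, 0.154]
wrist_force: [0.2, -0.1, -0.6]
width: 0.0131
```

Run:
```python
from go import *
from station import *
from ov import *
rel(.5737,-.1234,.0788,8.7)
print(observe()['torque'])
for n,b,k in (("side",(390,220,470,340),5),):
    im=read_camera(n)[:,:,::-1].copy(); draw(im,n,[],*b,k,f"pics/{n}11z.png",.5)
```

```text
shift [-0.      0.0005 -0.0003] turn [-0.0003  0.0018  0.0007] clock 10.95 pos [ 0.5737 -0.1231  0.0793] ori [-8.998e+01 -4.000e-02  8.800e+00] F [ 0.2  -0.12 -0.55] w 0.0131 q [-0.28  0.51  0.57  1.89 -0.36  0.84  0.63]
[ 0.00124964 -0.04782573  0.0047457 ]
```

View pics/side11z.png

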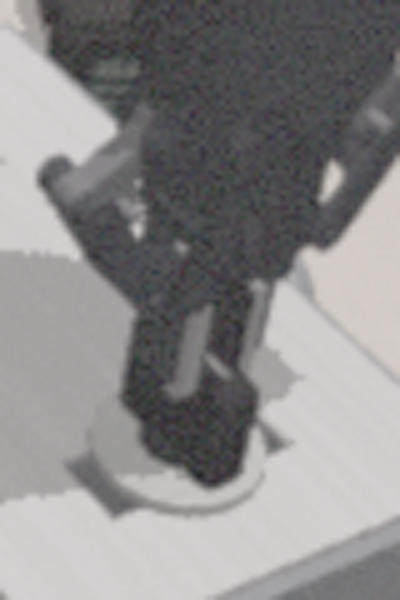

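The wing now lies along the box's length, square across the slot. I'll seat it gently, release and retreat straight up.

Call:
arm_command([
  [0,[0,0.0006,0],[0,0,0]],
  [0,[0,0.0006,0],[0,0,0]],
  [40,[0,0.0006,0],[0,0,0]],
  [60,[0,0,0],[0,0,0]],
  [60,[0,0,0],[0,0,0]],
  [60,[0,0,0],[0,0,0]],
  [60,[0,-0.01,0],[0,0,0]],
  [60,[0,-0.03,0],[0,0,0]],
  [60,[0,-0.055,0],[0,0,0]],
  [60,[0,-0.08,0],[0,0,0]],
  [60,[0,-0.11,0],[0,0,0]],
  [60,[0,-0.14,0],[0,0,0]],
])

```text
clock: 12.2
tool_pos: [0.5734, -0.1233, 0.2212]
orientation: [-1.571, -0.001, 0.154]
wrist_force: [-0.0, 0.3, 0.3]
width: 0.0514
```

Run:
```python
from go import *
from station import *
from ov import *
rel(.5737,-.1234,.22,8.7)
for n,b,k in (("side",(330,180,500,380),3),("top",(315,155,445,255),6)):
    im=read_camera(n)[:,:,::-1].copy(); cv2.imwrite(f"pics/{n}12.png",im);draw(im,n,[],*b,k,f"pics/{n}12z.png",.5)
```

```text
shift [ 0.0002  0.0012 -0.0001] turn [-0.0002  0.0022  0.0012] clock 12.2 pos [ 0.5734 -0.1233  0.2212] ori [-8.999e+01 -7.000e-02  8.820e+00] F [-0.01  0.31  0.33] w 0.0514 q [-0.36  0.35  0.65  1.76 -0.23  1.11  0.52]
```

View pics/side12z.png

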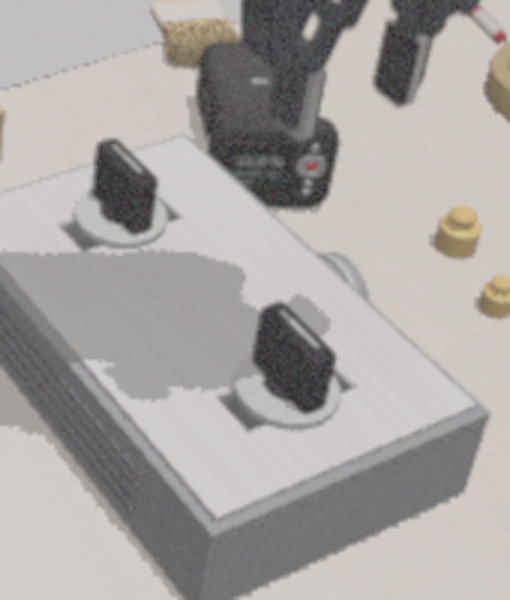

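View pics/top12z.png

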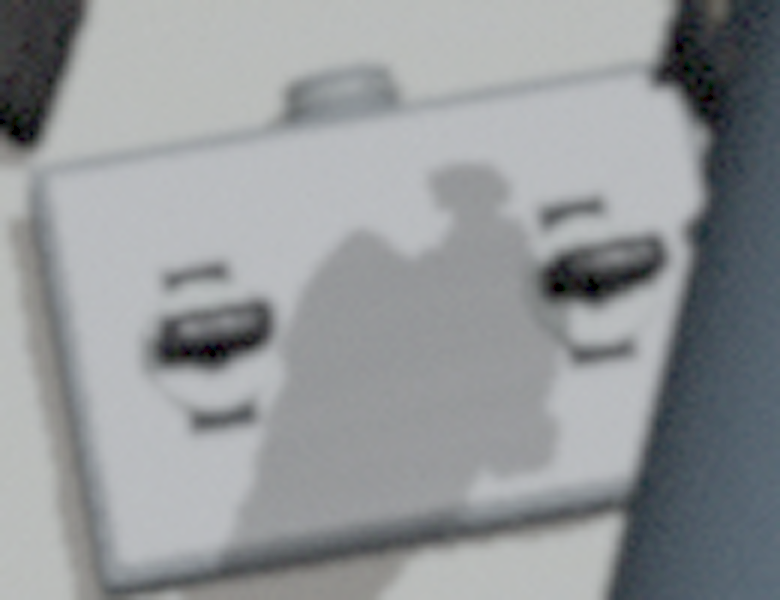

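Run:
```python
from ov import *
S=np.array([.5745,-.123]);y=np.radians(8.7)
F=S+.16*np.array([-np.sin(y),np.cos(y)])
for n,b,k in (("side",(340,215,460,335),5),("top",(325,170,435,240),7)):
    im=cv2.imread(f"pics/{n}12.png")
    draw(im,n,stud(*S,.046,y)[:4]+stud(*F,.046,y)[:4],*b,k,f"pics/{n}12o.png",.5)
im=cv2.imread("pics/top12.png");g=im.max(2)
for b in ((338,200,362,218),(403,188,427,208)):
    x0,y0,x1,y1=b;m=(g[y0:y1,x0:x1]<60);yy,xx=np.nonzero(m);c=np.cov(xx,yy);w,v=np.linalg.eigh(c);print(xx.mean()+x0,yy.mean()+y0,len(xx),np.degrees(np.arctan(v[1,1]/v[0,1])))
```

```text
349.7721518987342 210.3987341772152 158 -14.33899696289034
413.9945652173913 199.30978260869566 184 -9.299877273462386
```

View pics/side12o.png

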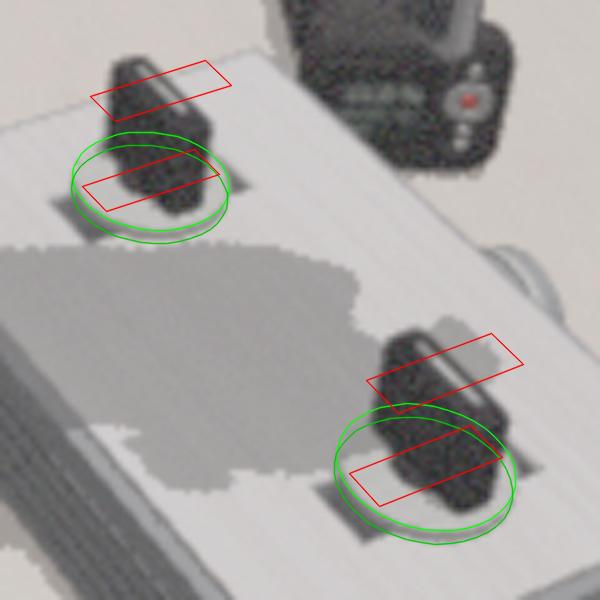

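View pics/top12o.png

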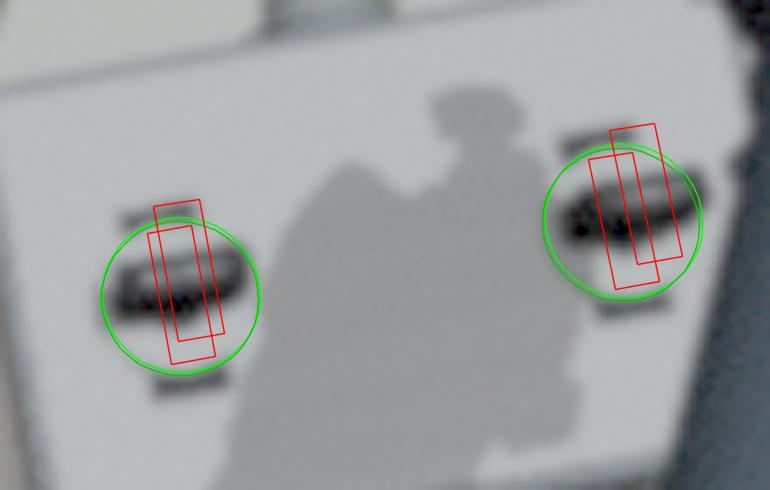

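Run:
```python
from ov import *
S=np.array([.5745,-.123]);y=np.radians(8.7)
F=S+.16*np.array([-np.sin(y),np.cos(y)])
y+=np.pi/2
for n,b,k in (("side",(340,215,460,335),5),("top",(325,170,435,240),7)):
    im=cv2.imread(f"pics/{n}12.png")
    draw(im,n,[(p,(0,0,255)) for c in (S,F) for p in box(*c,y,.048,.016,.076,.116)],*b,k,f"pics/{n}12o.png",.5)
```

```text
(no output)
```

View pics/side12o.png

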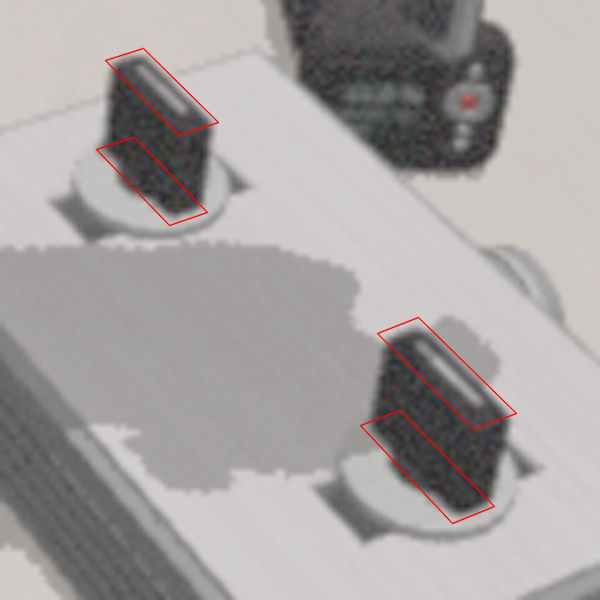

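View pics/top12o.png

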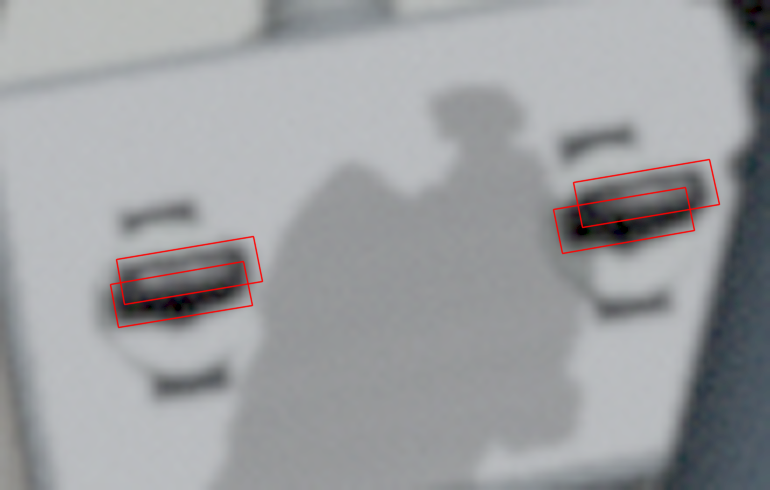

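Both wings match the same model orientation (8.7° + 90°) in both views. The collars sit at cover height and the gripper is clear. I'll take one last look at the rack and hand in.

Run:
```python
from station import *
import cv2
im=read_camera("side")[:,:,::-1].copy(); cv2.imwrite("pics/final.png",im)
s=observe();print(s['clock'],s['wrist_force'].round(2),job_done())
```

```text
the job is handed in; nothing more can be done
12.35 [ 0.71 -0.03 -1.16] None
```

View pics/final.png

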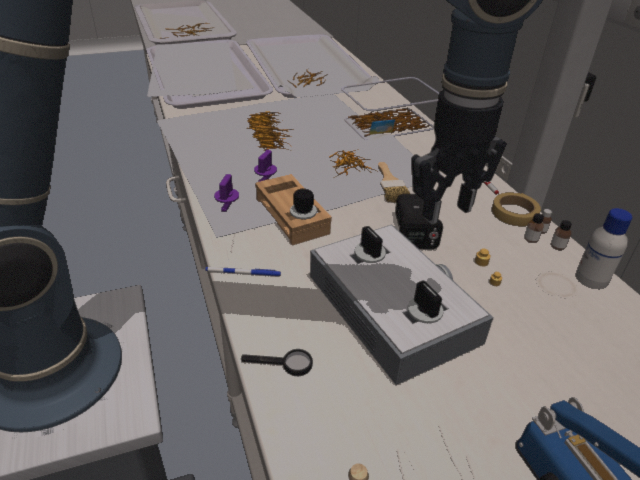

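The stud is fitted and locked in the empty slot, and I handed the job in at 12.35 s. I lifted it straight out of the rack, lowered its foot through the slot, turned it 90°, released it and backed straight up.

- **Seating:** the collar touched down at tool height 0.0793 m (0.079 expected) with about 5 N.
- **Locked position:** the hand turned from 98.7° to 8.8°. A model overlay in both cameras shows the new stud's wing parallel to the fitted stud's, with its collar at cover height. The final side picture shows it upright at (428,300), the gripper clear of it, and the round-knobbed screw still in its rack slot at (303,203).

Checks that disagreed:
- **Fingertips:** in the side camera, the fingertips looked about 20 mm higher than the reported tool point. I chose a grip height that suited either reading.
- **Cameras:** the two cameras differed by 2–6 mm in x, so I averaged them; the slot leaves 7 mm clearance.
- **Grip width:** it read about 13–14 mm on the 16 mm wing.
- **Wing angle:** a rough dark-pixel fit gave the two wings angles 5° apart, probably because of shadows. The overlay showed no such difference.

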